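# Fit the spare roller from behind the samples

### The arm

A 6-joint arm with a two-finger parallel gripper is mounted at the origin on a cart in front of the work surface, level with it; the furniture and walls round the work are solid. World frame = base frame: x ahead of the robot, y to its left, z up, the work surface at z = 0. Lengths are in m, angles in rad, forces in N, time in s.
With the tool pointing down it reaches from about 0.275 to 1 m from the base axis. Payload 8.4 kg.
Tool frame: the origin (TCP) lies on the centre line of the jaws, within the pads' length; the fingertips stand 17 mm ahead of it and the grasp point (between the pads) lies 2 mm behind it (bot.tcp_to_tips is the z of the fingertips in the tool frame, in m); z points along the fingers, y is the line along which they close (so a half turn about z gives the same grasp; the last joint's range is limited). The gripper opens to 85 mm and grips with 20 to 120 N. Pads are 22 mm wide; open, the fingers measure 114 mm over their backs; the gripper's body (76 mm by 85 mm) begins 54 mm behind the grasp point. The pads swing forward as they close: fully open they stand 13 mm farther back than shut.
Start: joints at [1.266, 0.353, 1.633, -0, 1.155, -0.002], TCP at [0.186, 0.597, 0.248] pointing down, gripper open.
Joint ranges: [-2.63, 2.63], [-0.92, 2.1], [0.06, 2.66], [-1.3, 4.44], [0, 2.69], [-3.02, 3.02]. Speed limits (rad/s): [2.22, 2.22, 2.79, 3.14, 3.14, 3.14].

### API

Orientations are given as a unit quaternion [x, y, z, w].
In Python, from workcell import bot, hand, kinematics, get_obs, vision, hand_in gives the robot as it stands. The module is installed in compiled form; this text tells all that it offers. Calls block until the motion is done:
- bot.reach(position, orientation): joint-space move of the TCP to a pose.
- bot.servo_line(position, ori=None, velocity=0.15): straight line of the TCP; ori=None keeps the orientation; velocity is the mean speed in m/s.
- bot.goto_joints(angles): joint-space move.
- hand.move_gripper(opening, strength=None): finger opening in m; strength is the grip in N (None keeps the last); returns when the fingers have stopped.
- bot.dwell(seconds).
- kinematics.solve_ik(position, orientation): joint angles nearest the present ones, or None.
- get_obs(): the state.
- vision.read_camera(name): name is "side" or "top"; returns a dict with "frame" (480x640x3 uint8, red, green, blue), "intrinsics" (3x3 intrinsics, pixels), "dist" ([k1, k2, p1, p2, k3] as OpenCV has them; the pictures are not rectified), "view" (4x4, takes a point from world to camera coordinates). Camera axes: x right, y down, z forward; pixel columns grow to the right and rows downward; lengths in m; the calibration is good to about 2 mm. A picture is of the moment at which its call begins. There is no depth.
A pose or a line that the arm cannot do raises bot.IKError and nothing moves.
- hand_in(): hands the job in; it is judged then, once.
The state is a dict: "time_s": time; "joint_pos": joint angles; "joint_vel": joint speeds; "joint_efforts": joint torques, N m; "position": TCP position; "orientation": TCP orientation; "wrist_force": force on the tool from outside, world axes, zero at the start; "ft_torque": the same for the moment, N m; "gripper_width": finger opening in m; "grip_force": force on a finger pad.
Only numpy, scipy, OpenCV 4.12 (cv2) and the standard library are available. Lean on these libraries where they do the work, as an engineer would, in place of code of your own. Each camera call takes 0.05 s, during which the arm holds its last target. There are 200 camera calls.

### The job

The bottle roller is missing its front roller, and the spare lies at the back of the parts tray behind three sample containers that block it. Stand all three containers upright in the steel tray, then lift the spare roller out and lower it into the open slots of the bottle roller until both axle ends rest on the bottom of their slots; only then put each container back upright on the very spot in the parts tray where it stood. Never tip a container over, and do not shift the tape roll or the marker pen.

Things in the scene. Friction and masses are not known exactly. Their poses are not given: they have to be found in the camera images.
- spare_roller: (All sizes in mm.) Loose roller: black rubber sleeve, diameter 20, 100 long, steel axle of diameter 8 sticking out at both ends (118 over all), 0.12 kg, fits either way round. Origin at its middle on the axis; y along the axle. At the start its axle ends lie in open-topped saddles at the back of the parts tray, axis 16 above the bench; it lifts straight up. Grip across it.
- bottle_roller: Fixed machine, grey base 110 (x) by 164 (y), top 15; white housing 68 high at +y; metal cheeks 60 high at y -78.5 and 36.5, inner faces 108 apart. Origin: centre of underside, y along rollers, z up. Black drive roller, diameter 20, at x 28. Empty slots at x -28, one per cheek, 10.4 wide, floor z 42, mouth z 60 chamfered 6 a side. Seated spare's middle: x -28, y -21, z 46.
- parts_tray: Flat grey plastic tray fixed to the bench, 94 (x) by 142 (y), 4 thick. Origin at the centre of its underside, z up. Saddles at the back (x 30, y +-57.5, 23 high) hold the spare roller along y, top of its sleeve 26 above the bench. In front of it, at x about 0, the containers stand on the tray in a row, about 40 apart (y about -40, 0, 40), 4 to 12 clear of the sleeve.
- steel_tray: Shallow bright steel tray fixed to the bench, 100 (x) by 155 (y), rim 10 high, walls and floor 2 thick. Origin at the centre of its underside (bench height), z up. The side area: the three containers fit in a row along y, 45 apart.
- large_vial: Loose larger glass vial with a black screw cap, diameter 25, 49 high, the cap being the top 14 (grips best at 25 to 34 high); 0.03 kg. Origin at the centre of its underside, z up. Stands on the parts tray in one of its three places, in no fixed order.
- small_vial: Loose smaller glass vial with a red screw cap, diameter 20, 41 high, the cap being the top 11 (grips best at 22 to 29 high); 0.025 kg. Origin at the centre of its underside, z up. Stands on the parts tray in one of its three places, in no fixed order.
- sample_bottle: Loose white plastic sample bottle, the tallest of the three: diameter 28, 62 high, wide white cap of diameter 27 from 46 to 62, slightly narrower shoulder (23) below it; 0.04 kg. Origin at the centre of its underside, z up. Stands on the parts tray in one of its three places, in no fixed order.
- tape_roll: Bystander: yellow roll of label tape lying flat on the bench, 81 across, 19 high. Origin at the centre of its underside. Not to be moved.
- marker_pen: Bystander: white and black marker pen lying on the bench, 135 long, 17 thick. Origin at the centre of its underside. Not to be moved.
There are look-alikes about, which are no part of the job. What is shaped like the sample_bottle but purple is not meant.

How it is judged:
On the way, in this order (a step that is already met when the one before it is completed fails the run):
1. all three containers stand upright in the steel tray, the spare roller still in its saddles (x of large_vial in the frame of steel_tray between -0.046 and 0.046 m and y of large_vial in the frame of steel_tray between -0.073 and 0.073 m and height (world z) of each of large_vial, small_vial, sample_bottle below 0.012 m and angle between each of large_vial, small_vial, sample_bottle's own z axis and vertical below 0.12 rad and linear speed of each of large_vial, small_vial, sample_bottle below 0.03 m/s and x of small_vial in the frame of steel_tray between -0.046 and 0.046 m and y of small_vial in the frame of steel_tray between -0.073 and 0.073 m and x of sample_bottle in the frame of steel_tray between -0.046 and 0.046 m and y of sample_bottle in the frame of steel_tray between -0.073 and 0.073 m and distance of spare_roller from where it was at the start of the episode below 0.012 m), for 0.2 s.
2. the spare roller rests on the bottom of both slots of the bottle roller while the three containers are still in the steel tray (x of large_vial in the frame of steel_tray between -0.046 and 0.046 m and y of large_vial in the frame of steel_tray between -0.073 and 0.073 m and height (world z) of each of large_vial, small_vial, sample_bottle below 0.012 m and angle between each of large_vial, small_vial, sample_bottle's own z axis and vertical below 0.12 rad and linear speed of each of large_vial, small_vial, sample_bottle below 0.03 m/s and x of small_vial in the frame of steel_tray between -0.046 and 0.046 m and y of small_vial in the frame of steel_tray between -0.073 and 0.073 m and x of sample_bottle in the frame of steel_tray between -0.046 and 0.046 m and y of sample_bottle in the frame of steel_tray between -0.073 and 0.073 m and x of spare_roller in the frame of bottle_roller between -0.031 and -0.025 m and y of spare_roller in the frame of bottle_roller between -0.028 and -0.014 m and z of spare_roller in the frame of bottle_roller between 0.0435 and 0.0485 m and angle between the y axis of spare_roller and the y axis of bottle_roller, either way round below 0.04 rad), for 0.2 s.
At the end, for the whole second after the job is handed in: Spare roller on the floor of both front slots (axis within 2.5 mm of seated height, 0.04 rad in direction, 3 mm across, 7 mm along); each container upright (0.12 rad) within 12 mm of where it stood at the start; all released and at rest (x of spare_roller in the frame of bottle_roller between -0.031 and -0.025 m and y of spare_roller in the frame of bottle_roller between -0.028 and -0.014 m and z of spare_roller in the frame of bottle_roller between 0.0435 and 0.0485 m and angle between the y axis of spare_roller and the y axis of bottle_roller, either way round below 0.04 rad and linear speed of each of spare_roller, large_vial, small_vial, sample_bottle below 0.05 m/s and distance of each of large_vial, small_vial, sample_bottle from where it was at the start of the episode below 0.012 m and angle between each of large_vial, small_vial, sample_bottle's own z axis and vertical below 0.12 rad); the robot touches nothing.
It fails at once if a container is tipped over (angle between any of large_vial, small_vial, sample_bottle's own z axis and vertical above 0.7 rad).
It fails at once if the tape roll or the marker pen is shifted by more than 2 cm (distance of any of tape_roll, marker_pen from where it was at the start of the episode above 0.02 m).
It also fails if it takes over 131 s, if anything falls off the work surface, if the arm or the gripper's body presses on something with over 40 N, if the wrist force passes 120 N, or if a joint passes its speed limit or range.

## Working session

There is one attempt and no reset: what is moved stays moved. The work goes in short steps, each a Python script; the robot and the scene stay as the last script left them, time stands still between calls to the robot, and variables do not carry over. Pictures are saved under pics/ and viewed, at most 14 in all, crops included, and the job is handed in when it is done.

```bash
mkdir -p pics; python3 - <<'E'
from workcell import bot, hand, kinematics, get_obs, vision
import cv2,pickle
d={}
for n in("top","side"):
    r=vision.read_camera(n); d[n]=r; cv2.imwrite(f"pics/{n}0.png",r["frame"][:,:,::-1]); print(n,r["intrinsics"],r["dist"],r["view"])
pickle.dump(d,open("c0.pkl","wb"))
o=get_obs();print(o["orientation"],o["time_s"],o["gripper_width"],bot.tcp_to_tips)
E
```

```text
top [[552.97634936   0.         326.42275508]
 [  0.         552.97634936 242.13827663]
 [  0.           0.           1.        ]] [-0.03627668  0.          0.          0.          0.        ] [[ 0.02879888 -0.99931675  0.02316595  0.05210383]
 [-0.99171455 -0.03146702 -0.12454752  0.54000532]
 [ 0.12519139 -0.01938718 -0.99194317  1.01060008]
 [ 0.          0.          0.          1.        ]]
side [[541.32514383   0.         322.36141456]
 [  0.         541.32514383 239.60302402]
 [  0.           0.           1.        ]] [-0.07109798  0.          0.          0.          0.        ] [[ 0.80633709 -0.59131308 -0.01301253 -0.37621933]
 [-0.43680159 -0.58051732 -0.68717102  0.3066888 ]
 [ 0.39877922  0.55977538 -0.72637914  0.77438671]
 [ 0.          0.          0.          1.        ]]
[ 1.50810243e-01  9.88562506e-01 -6.56064895e-04 -1.12592383e-04] 0.1 0.08557156660833981 0.017
```

View pics/top0.png

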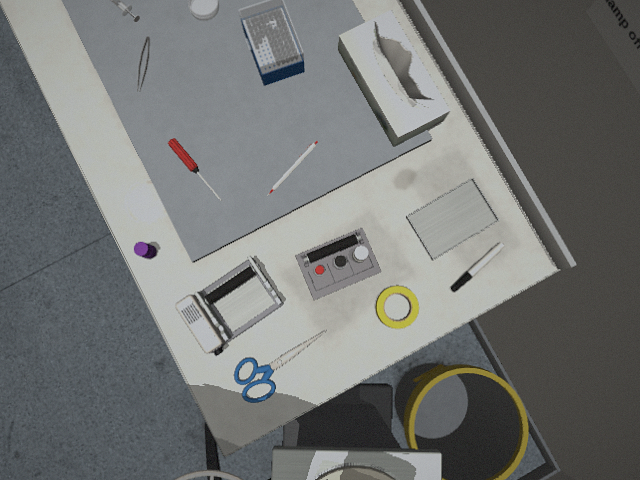

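View pics/side0.png

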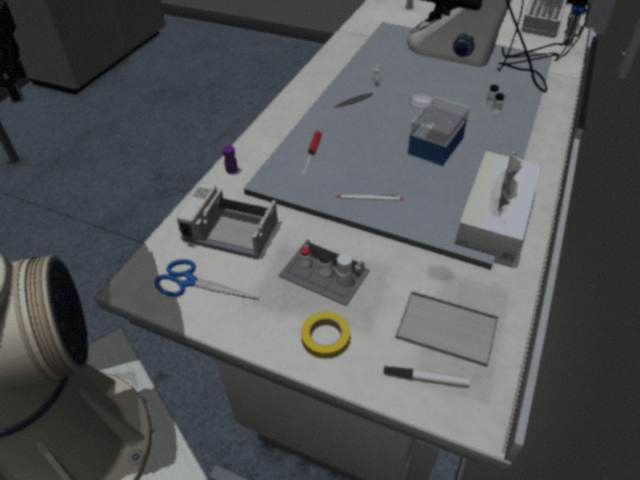

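The candidates in the top view are:
- **Sample bottle:** white bottle (361,253). The purple one at (145,250) is a look-alike and is rejected.
- **Large vial:** black cap (341,262). The far vials at side (492,92) and (498,102) are look-alikes.
- **Small vial:** red cap (320,270).
- **Spare roller:** (330,248) at the back of the tray. The other black roller at (230,288) is the drive roller.
- **Steel tray:** (452,218).

I'll check these in close crops.

```bash
python3 - <<'E'
import cv2
def crop(n,x,y,w,h,f,o):
    im=cv2.imread(f"pics/{n}0.png")[y:y+h,x:x+w]; im=cv2.resize(im,None,fx=f,fy=f,interpolation=cv2.INTER_CUBIC)
    im=cv2.convertScaleAbs(im,alpha=1.4)
    for k in range(0,w,10): cv2.putText(im,str(x+k),(k*f,8),0,.3,(0,255,255),1); cv2.line(im,(k*f,10),(k*f,16),(0,255,255),1)
    for k in range(0,h,10): cv2.putText(im,str(y+k),(0,k*f+4),0,.3,(0,255,255),1); cv2.line(im,(20,k*f),(26,k*f),(0,255,255),1)
    cv2.imwrite(f"pics/{o}.png",im)
crop("top",290,222,98,82,7,"c1"); crop("side",272,235,100,75,8,"c2")
crop("top",170,250,120,110,5,"c3"); crop("side",170,175,120,90,6,"c4")
E
```

```text
(no output)
```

View pics/c1.png

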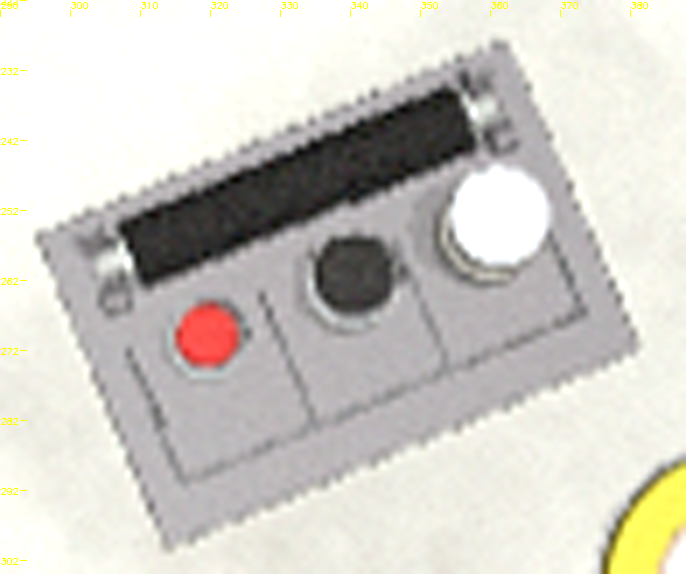

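View pics/c2.png

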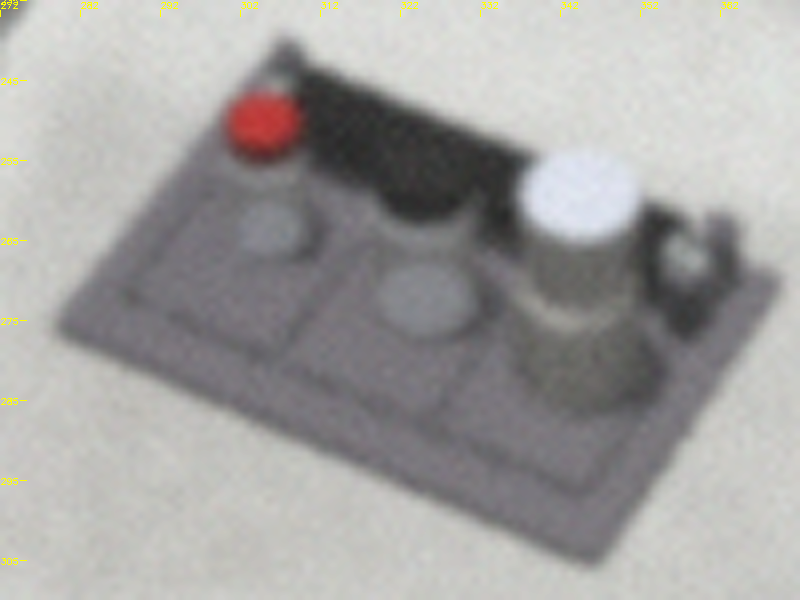

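View pics/c3.png

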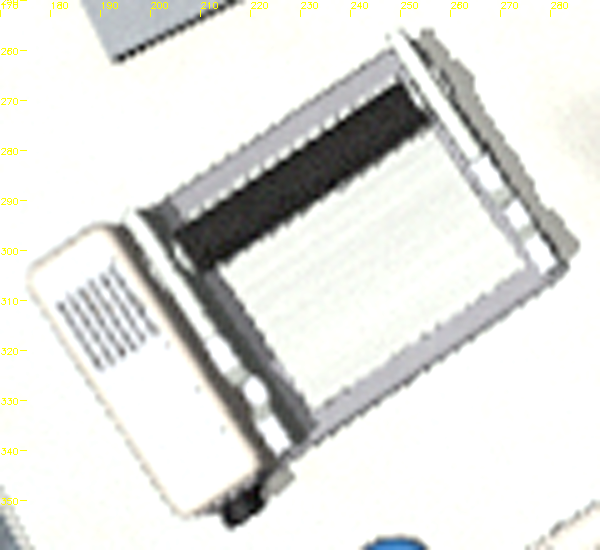

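View pics/c4.png

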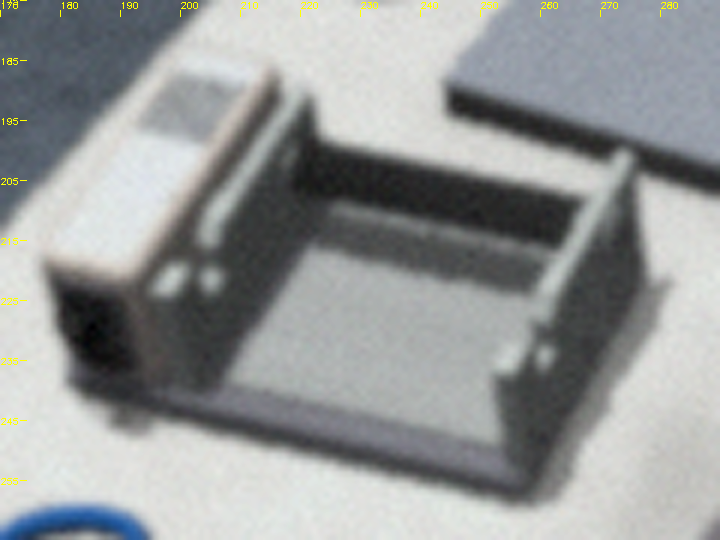

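The close crops confirm red cap = small vial, black cap = large vial, white = sample bottle, with the sleeve behind them. In the bottle roller the drive roller is at the back and the slots are at about (273,292) and (221,328). Next I'll fit the poses and overlay the models.

```bash
cat > geo.py <<'E'
import numpy as np,cv2,pickle
from scipy.optimize import least_squares
cam=pickle.load(open("c0.pkl","rb"))
def proj(n,P):
    c=cam[n];V=c["view"]
    return cv2.projectPoints(np.float64(P).reshape(-1,1,3),cv2.Rodrigues(V[:3,:3])[0],V[:3,3],c["intrinsics"],np.array(c["dist"]))[0].reshape(-1,2)
def tri(obs):
    return least_squares(lambda p:np.concatenate([proj(n,p)[0]-uv for n,uv in obs]),[.45,.0,.03])
def W(pose,P):
    x,y,a=pose;P=np.float64(P).reshape(-1,3);c,s=np.cos(a),np.sin(a)
    return np.c_[x+c*P[:,0]-s*P[:,1],y+s*P[:,0]+c*P[:,1],P[:,2]]
def fit(corr,p0):
    f=lambda p:np.concatenate([proj(n,W(p,P))[0]-uv for n,P,uv in corr])
    return least_squares(f,p0,loss="soft_l1",x_scale=[.01,.01,.1])
E
cat > m0.py <<'E'
from geo import *
C1=lambda X,Y:np.array([290+(X+.5)/7-.5,222+(Y+.5)/7-.5])
C2=lambda X,Y:np.array([272+(X+.5)/8-.5,235+(Y+.5)/8-.5])
C3=lambda X,Y:np.array([170+(X+.5)/5-.5,250+(Y+.5)/5-.5])
C4=lambda X,Y:np.array([170+(X+.5)/6-.5,175+(Y+.5)/6-.5])
for nm,a,b,z in(("small",C1(208,334),C2(265,118),.045),("bottle",C1(499,217),C2(580,193),.066)):
    r=tri([("top",a),("side",b)]);print(nm,r.x.round(4),"res",r.fun.round(2))
for nm,a,z in(("small",C1(208,334),.045),("large",C1(354,275),.053),("bottle",C1(499,217),.066)):
    r=least_squares(lambda p:proj("top",[p[0],p[1],z])[0]-a,[.45,0]);print(nm,r.x.round(4),"side centre",proj("side",[*r.x,z])[0].round(1), (proj("side",[*r.x,z])[0]-[272,235])*8)
h=.004
pt=[("top",(sx*.047,sy*.071,h),C1(*q)) for sx,sy,q in((1,1,(37,238)),(1,-1,(505,40)),(-1,-1,(638,348)),(-1,1,(170,550)))]
ps=[("side",(sx*.047,sy*.071,h),C2(*q)) for sx,sy,q in((1,-1,(778,275)),(-1,-1,(598,560)),(-1,1,(60,325)))]
for c in(pt,ps,pt+ps):
    r=fit(c,[.45,.05,.4]);print("tray",r.x.round(4),r.fun.round(2))
tray=r.x
sp=W(tray,[[.03,.05,.016],[.03,-.05,.016]]);print("sleeve",sp.round(4),[(C1(0,0),(proj("top",p)[0]-[290,222])*7) for p in sp],"vs (132,254),(468,116)")
st=[("top",(sx*.05,sy*.0775,.01),np.array(q)) for sx,sy,q in((1,1,(406,216)),(1,-1,(472,180)),(-1,-1,(497,213)),(-1,1,(434,259)))]
ss=[("side",(sx*.05,sy*.0775,.01),np.array(q)) for sx,sy,q in((1,1,(411,294)),(1,-1,(497,315)),(-1,-1,(489,362)),(-1,1,(397,335)))]
for c in(st,ss,st+ss): r=fit(c,[.5,-.1,.4]);print("steel",r.x.round(4),r.fun.round(1))
steel=r.x
bt=[("top",(.028,-.071,.046),C3(418,103)),("top",(.028,.029,.046),C3(192,250)),("top",(-.055,-.082,.015),C3(565,270)),("top",(-.028,-.0785,.06),C3(517,212)),("top",(-.028,.0365,.06),C3(252,387))]
bs=[("side",(-.055,-.082,0),C4(540,502)),("side",(-.055,.082,0),C4(73,383)),("side",(-.028,-.0785,.06),C4(528,356)),("side",(-.028,.0365,.06),C4(191,278))]
for c in(bt,bs,bt+bs): r=fit(c,[.45,.2,.4]);print("roller",r.x.round(4),r.fun.round(1))
pickle.dump((tray,steel,r.x),open("p.pkl","wb"))
E
python3 m0.py
```

```text
small [0.486  0.0802 0.0439] res [ 0.1  -0.17 -0.19  0.03]
bottle [0.5175 0.0053 0.0648] res [ 0.16 -0.26 -0.28  0.05]
small [0.4856 0.0804] side centre [304.2 249. ] [257.86828233 111.86627028]
large [0.5017 0.0425] side centre [323.8 254.5] [414.14542999 156.19736206]
bottle [0.5168 0.0056] side centre [343.4 258.3] [571.02096598 186.32978032]
tray [0.5012 0.0445 0.4339] [-0.28 -0.11  0.05 -0.21  0.52  0.05 -0.24  0.26]
tray [0.502  0.0436 0.4324] [ 0.93 -0.27  0.14  0.27 -1.49 -0.15]
tray [0.5014 0.0442 0.4348] [-0.13 -0.19  0.17 -0.36  0.68 -0.12 -0.04  0.16  0.49 -0.4  -0.21  0.18
 -1.91 -0.1 ]
sleeve [[0.5076 0.1021 0.016 ]
 [0.5497 0.0114 0.016 ]] [(array([289.57142857, 221.57142857]), array([126.78336144, 256.19713116])), (array([289.57142857, 221.57142857]), array([461.95208049, 113.76767356]))] vs (132,254),(468,116)
steel [ 0.5993 -0.1775  0.5912] [-0.2 -0.1 -1.1 -5.   2.3  4.3  0.   0.1]
steel [ 0.597  -0.1795  0.5823] [-0.6 -3.5  1.5 -0.6  0.5  0.9 -1.4  0.5]
steel [ 0.5979 -0.1785  0.5819] [ 0.3  0.2 -0.1 -4.1  2.8  5.5  0.1  0.7 -0.6 -4.1  1.4 -1.2  0.4  0.1
 -1.4 -0.2]
roller [0.4176 0.2436 0.6214] [ 0.2 -0.9 -0.4 -0.   1.4  0.1 -0.1  0.  -0.6  0.7]
roller [0.4167 0.2401 0.6073] [-2.1  3.5 -0.7  3.5  0.8 -4.5  1.4 -5. ]
roller [0.4177 0.2435 0.6213] [ 0.2 -0.9 -0.3 -0.1  1.5  0.  -0.1 -0.  -0.5  0.6 -2.   1.9 -0.9  2.8
  0.7 -6.2  1.  -6. ]
```

```bash
cat > ov.py <<'E'
from geo import *
tray,steel,rol=pickle.load(open("p.pkl","rb"))
def lines(pose,segs): return [W(pose,s) for s in segs]
def rect(x,y,z,cx=0,cy=0): 
    c=[(cx+x,cy+y,z),(cx+x,cy-y,z),(cx-x,cy-y,z),(cx-x,cy+y,z)];return [(c[i],c[(i+1)%4]) for i in range(4)]
L=lines(steel,rect(.05,.0775,.01)+rect(.048,.0755,.002))+lines(rol,rect(.055,.082,.015)+rect(.055,.082,0)+[((.028,-.071,.046),(.028,.029,.046))])
for y in(-.082,-.075,.033,.040):
    L+=lines(rol,[((-.045,y,.06),(-.0392,y,.06)),((-.0392,y,.06),(-.0332,y,.054)),((-.0332,y,.054),(-.0332,y,.042)),((-.0332,y,.042),(-.0228,y,.042)),((-.0228,y,.042),(-.0228,y,.054)),((-.0228,y,.054),(-.0168,y,.06)),((-.0168,y,.06),(0.04,y,.06))])
def tile(n,x,y,w,h,f):
    im=cv2.convertScaleAbs(cv2.imread(f"pics/{n}0.png"),alpha=1.2)[y:y+h,x:x+w];im=cv2.resize(im,None,fx=f,fy=f,interpolation=cv2.INTER_CUBIC)
    for s in L:
        a=((proj(n,s)-[x,y]+.5)*f-.5);cv2.line(im,*[tuple(int(round(v)) for v in q) for q in a],(0,0,255),1,cv2.LINE_AA)
    return im
im=np.vstack([np.hstack([tile("top",172,252,116,85,3.4),tile("side",172,180,116,85,3.4)]),np.hstack([tile("top",396,174,116,87,3.4),tile("side",388,286,116,87,3.4)])])
print(im.shape);cv2.imwrite("pics/ov%s.png"%__import__("sys").argv[1],im)
E
python3 ov.py 1
```

```text
(585, 788, 3)
```

View pics/ov1.png

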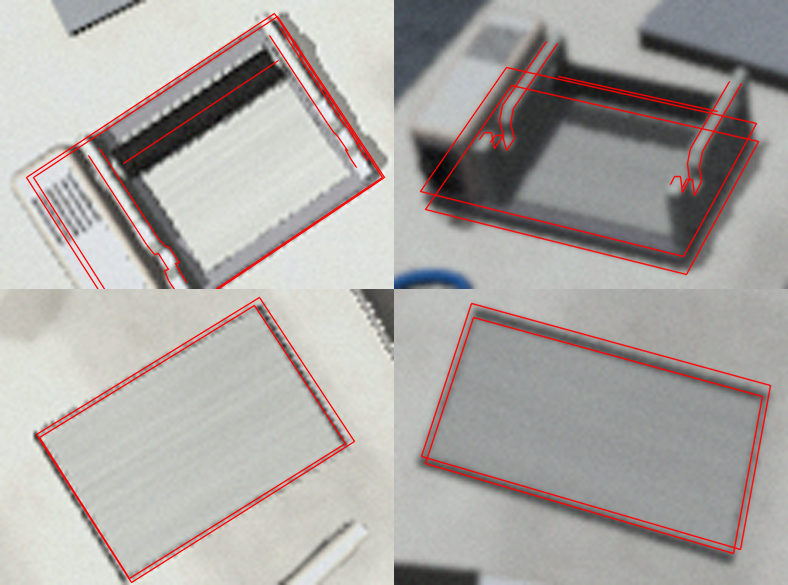

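```bash
cat >> ov.py <<'E'
def grid(n,x,y):
    w,h,f=48,36,8
    im=tile(n,x,y,w,h,f)
    for k in range(0,w,4): cv2.line(im,(k*f,0),(k*f,5 if k%8 else 10),(255,0,0),1); k%8 or cv2.putText(im,str(x+k),(k*f+2,10),0,.32,(255,0,0),1)
    for k in range(0,h,4): cv2.line(im,(0,k*f),(5 if k%8 else 10,k*f),(255,0,0),1); k%8 or cv2.putText(im,str(y+k),(10,k*f+4),0,.32,(255,0,0),1)
    return im
im=np.vstack([np.hstack([grid("top",190,308),grid("top",244,272)]),np.hstack([grid("side",184,205),grid("side",240,220)])]);cv2.imwrite("pics/slots.png",im)
E
python3 ov.py 1
```

```text
(585, 788, 3)
```

View pics/slots.png

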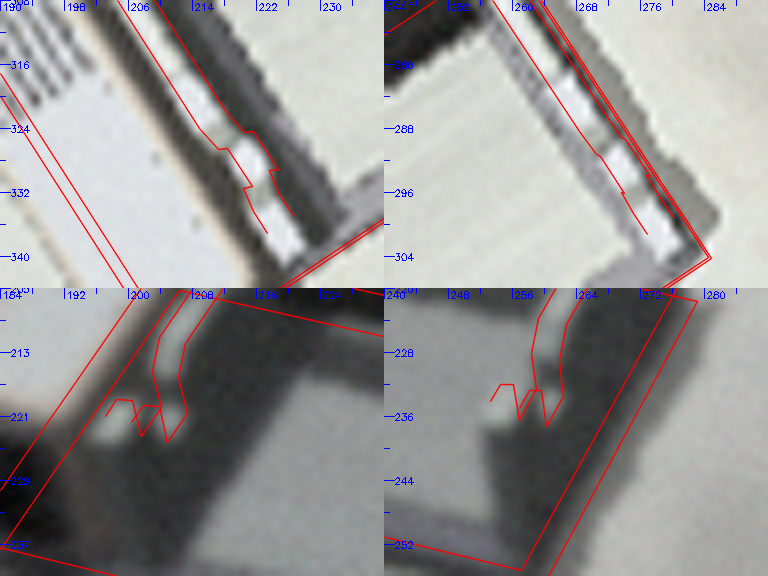

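```bash
cat >> m0.py <<'E'
print("----")
bt=[("top",(.028,-.071,.046),C3(418,103)),("top",(.028,.029,.046),C3(192,250)),("top",(-.055,-.082,.015),C3(565,270)),
 ("top",(-.028,-.0785,.057),np.array([272.7,292.6])),("top",(-.028,.0365,.057),np.array([219.5,328.2])),("top",(-.028,-.0785,.042),np.array([273,292])),("top",(-.028,.0365,.042),np.array([219.5,328.]))]
b=np.array([.9,.8])
S=lambda x0,y0,X,Y:np.array([x0+X/8-.5,y0+Y/8-.5])-b
bs=[("side",(-.055,-.082,0),C4(540,502)-b),("side",(-.055,.082,0),C4(73,383)-b),("side",(-.028,-.0785,.057),S(240,220,143,123)),("side",(-.028,.0365,.057),S(184,205,138,138))]
for c in(bt,bs,bt+bs): r=fit(c,[.42,.24,.6]);print("roller",r.x.round(4),r.fun.round(1))
rol=r.x
f=lambda p:(proj("top",W(p,[[0,.05,.016],[0,-.05,.016]]))-[C1(132.5,254),C1(468,116.5)]).ravel()
r=least_squares(f,[.53,.055,.43]);print("spare",r.x.round(4),r.fun.round(2), "tray-based",W(tray,[[.03,0,.016]]))
print("seat",W(rol,[[-.028,-.021,.046]]).round(4))
pickle.dump((tray,steel,rol),open("p.pkl","wb"))
E
python3 m0.py | sed -n '/----/,$p'
cat > rb.py <<'E'
from workcell import bot, hand, kinematics, get_obs, vision, hand_in
import numpy as np,cv2
from scipy.spatial.transform import Rotation as R
def q(yaw): # closing axis along (cos yaw, sin yaw)
    c,s=np.cos(yaw),np.sin(yaw); return R.from_matrix(np.array([[-s,c,0],[c,s,0],[0,0,-1.]])).as_quat()
def st(t=""):
    o=get_obs();print(t,"t %.1f w %.4f grip %.1f F %s pos %s"%(o["time_s"],o["gripper_width"],o["grip_force"],np.round(o["wrist_force"],1),np.round(o["position"],4)))
E
python3 - <<'E'
from rb import *
for p in([.517,.0055,.15],[.486,.08,.15],[.66,-.2,.15],[.3825,.21,.15]):
    for y in(.435,.62,.435+np.pi):
        j=kinematics.solve_ik(p,q(y));print(p,round(y,2),None if j is None else np.round(j,2))
for w in(.06,.045,.02):
    hand.move_gripper(w);print(bot.tcp_to_tips,get_obs()["time_s"])
E
```

```text
----
roller [0.417  0.2445 0.6207] [-0.3 -0.6 -0.9  0.3  0.9  0.4 -0.2 -0.2 -0.3 -0.2  0.1  0.7  1.  -0.3]
roller [0.4161 0.2437 0.6106] [-2.4  3.3 -0.8  3.5  0.8 -4.6  2.  -4.8]
roller [0.4169 0.2446 0.62  ] [-0.3 -0.5 -0.9  0.3  0.9  0.5 -0.2 -0.1 -0.4 -0.2  0.1  0.8  1.  -0.2
 -1.8  2.6 -0.6  3.4  1.2 -5.3  2.2 -5.1]
spare [0.5294 0.056  0.422 ] [-0.1   0.04  0.1  -0.04] tray-based [[0.5286184 0.0567932 0.016    ]]
seat [[0.4063 0.2112 0.046 ]]
[0.517, 0.0055, 0.15] 0.43 [ 0.01  0.31  1.95 -0.    0.88 -0.43]
[0.517, 0.0055, 0.15] 0.62 [ 0.01  0.31  1.95 -0.    0.88 -0.61]
[0.517, 0.0055, 0.15] 3.58 [ 0.01  0.31  1.95 -0.    0.88  2.71]
[0.486, 0.08, 0.15] 0.43 [ 0.16  0.27  2.   -0.    0.87 -0.27]
[0.486, 0.08, 0.15] 0.62 [ 0.16  0.27  2.   -0.    0.87 -0.46]
[0.486, 0.08, 0.15] 3.58 [ 0.16  0.27  2.   -0.    0.87  2.87]
[0.66, -0.2, 0.15] 0.43 [-0.3   0.55  1.56 -0.    1.03 -0.73]
[0.66, -0.2, 0.15] 0.62 [-0.3   0.55  1.56 -0.    1.03 -0.92]
[0.66, -0.2, 0.15] 3.58 [-0.3   0.55  1.56 -0.    1.03  2.41]
[0.3825, 0.21, 0.15] 0.43 [ 0.5   0.19  2.11 -0.    0.83  0.06]
[0.3825, 0.21, 0.15] 0.62 [ 0.5   0.19  2.11 -0.    0.83 -0.12]
[0.3825, 0.21, 0.15] 3.58 None
0.017 0.475
0.017 0.775
0.017 1.1417
```

```bash
python3 - <<'E'
from rb import *
Q=q(.435)
bot.reach([.418,.118,.2],Q); bot.servo_line([.418,.118,.04],velocity=.25); st()
z=.04
while z>.018:
    z-=.002; bot.servo_line([.418,.118,z],velocity=.05)
    if abs(get_obs()["wrist_force"][2])>4: break
st("stop")
bot.servo_line([.418,.118,.06],velocity=.2);hand.move_gripper(.05);bot.reach([.517,.0055,.17],Q);st()
r=vision.read_camera("side");cv2.imwrite("pics/s1.png",cv2.resize(r["frame"][130:330,220:440,::-1],None,fx=3,fy=3,interpolation=2))
E
```

```text
t 3.9 w 0.0202 grip 0.0 F [-0.2 -0.8  0.1] pos [0.4184 0.1184 0.0404]
stop t 6.6 w 0.0199 grip 0.0 F [-0.2 -0.1 -0. ] pos [0.4179 0.118  0.0179]
 t 8.1 w 0.0501 grip 0.0 F [-0.2  0.5 -0.8] pos [0.5156 0.0059 0.1689]
```

```bash
cat >> rb.py <<'E'
Q=q(.435)
O={"bottle":([.517,.0055],.054),"large":([.5018,.0424],.045),"small":([.4857,.0803],.045)}
sc=np.array([.598,-.177]);sy=np.array([-np.sin(.582),np.cos(.582)])
S={"bottle":sc-.045*sy,"large":sc,"small":sc+.045*sy}
def move(a,za,b,zb,n):
    bot.reach([*a,.16],Q);bot.servo_line([*a,za],velocity=.15);bot.dwell(.15)
    hand.move_gripper(.012,30);st(n+" gripped")
    bot.servo_line([*a,.16],velocity=.15);bot.reach([*b,.16],Q);st(n+" carried")
    bot.servo_line([*b,zb+.01],velocity=.2);bot.servo_line([*b,zb+.001],velocity=.03);bot.dwell(.2);st(n+" down")
    hand.move_gripper(.05);bot.dwell(.1);bot.servo_line([*b,.16],velocity=.2);st(n+" done")
E
python3 - <<'E'
from rb import *
p,z=O["bottle"]
move(p,z,S["bottle"],z-.002,"bottle")
r=vision.read_camera("side");a=r["frame"][220:370,270:530,::-1]
cv2.imwrite("pics/s2.png",cv2.resize(a,None,fx=3,fy=3,interpolation=2))
E
```

```text
bottle gripped t 9.8 w 0.0257 grip 29.2 F [-0.7 -0.1  6.9] pos [0.5174 0.0055 0.0546]
bottle carried t 11.6 w 0.0261 grip 29.5 F [-0.3  0.6 -0.8] pos [ 0.622  -0.2134  0.1593]
bottle down t 12.9 w 0.0262 grip 29.5 F [ 0.5  0.3 -0.3] pos [ 0.6228 -0.2147  0.0531]
bottle done t 14.0 w 0.0499 grip 0.0 F [ 0.1 -0.2 -0.3] pos [ 0.6221 -0.2144  0.1591]
```

View pics/s2.png

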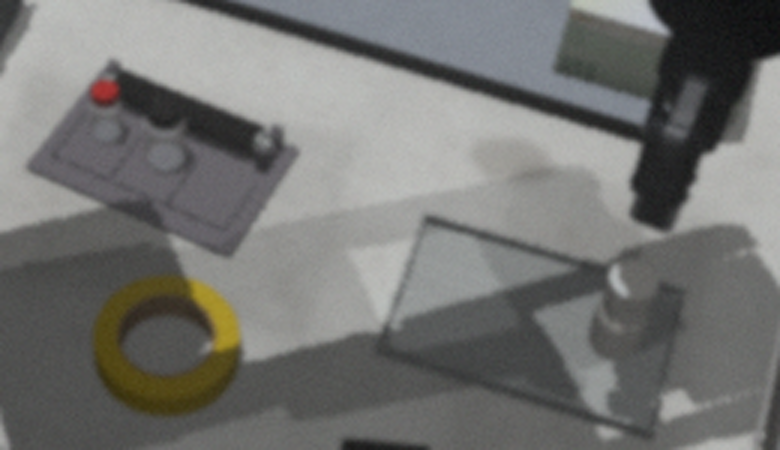

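The bottle stands upright in the steel tray (side crop at 625,310), with the vials and roller undisturbed. Next are both vials.

```bash
python3 - <<'E'
from rb import *
for n in("large","small"):
    p,z=O[n]; move(p,z,S[n],z-.002,n)
bot.reach([.45,.2,.25],q(.42))
t=vision.read_camera("top")["frame"][165:315,290:510,::-1];s=vision.read_camera("side")["frame"][225:375,270:500,::-1]
f=lambda a:cv2.resize(a,(690,290),interpolation=2)
cv2.imwrite("pics/s3.png",np.vstack([f(t),f(s)]))
E
```

```text
large gripped t 16.6 w 0.0233 grip 29.1 F [-1.3  0.4  5.6] pos [0.5021 0.0424 0.0456]
large carried t 18.5 w 0.0231 grip 29.4 F [-0.5  0.1 -1. ] pos [ 0.5973 -0.1759  0.1593]
large down t 19.8 w 0.0230 grip 29.4 F [-0.2  0.2  0. ] pos [ 0.5981 -0.1771  0.0442]
large done t 21.0 w 0.0501 grip 0.0 F [ 0.1  0.  -0.7] pos [ 0.5973 -0.1768  0.1591]
small gripped t 23.5 w 0.0176 grip 29.3 F [-0.4 -0.3  6.1] pos [0.486  0.0804 0.0454]
small carried t 25.4 w 0.0173 grip 29.3 F [0.3 0.  0.1] pos [ 0.5725 -0.1384  0.1594]
small down t 26.7 w 0.0174 grip 29.3 F [0.1 0.3 0.1] pos [ 0.5733 -0.1395  0.0441]
small done t 28.0 w 0.0498 grip 0.0 F [-0.3  0.3 -0.9] pos [ 0.5726 -0.1393  0.1592]
```

View pics/s3.png

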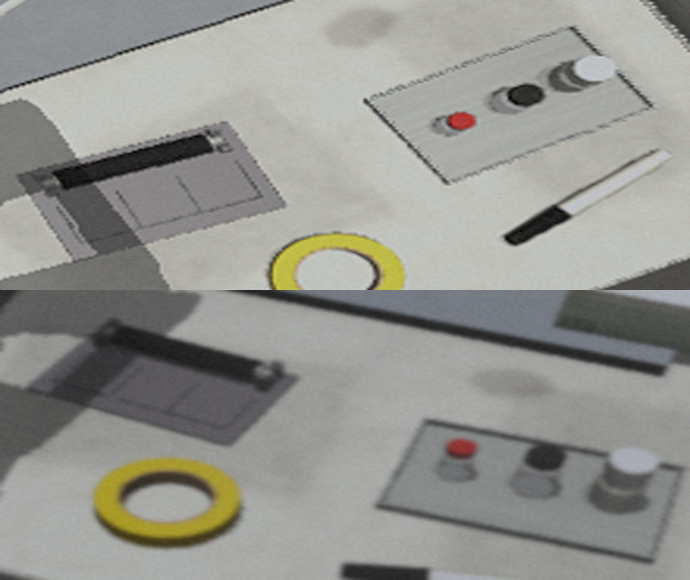

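All three containers stand upright in the steel tray: red (460,120), black (525,95) and white (595,68) in the upper crop. The roller is still in its saddles. Next I'll lift the roller and hover it over the slots.

```bash
python3 - <<'E'
from rb import *
import pickle
A=[.5291,.0563]; 
bot.reach([*A,.12],q(.428));bot.servo_line([*A,.024],velocity=.12);bot.dwell(.2)
hand.move_gripper(.012,50);st("grip")
bot.servo_line([*A,.15],velocity=.12);st("lift")
B=[.4063,.2112]  # recomputed below from the top-only fit
from geo import W
B=W([.417,.2445,.6207],[[-.028,-.021,.046]])[0];print(B)
bot.reach([*B[:2],.13],q(.6207));bot.dwell(.3);st("hover")
d={n:vision.read_camera(n) for n in("top","side")};pickle.dump(d,open("c1.pkl","wb"))
f=lambda a:cv2.resize(a,(696,290),interpolation=2)
cv2.imwrite("pics/s4.png",np.vstack([f(d["top"]["frame"][240:365,160:310,::-1]),f(d["side"]["frame"][160:285,160:310,::-1])]))
E
```

```text
grip t 31.9 w 0.0183 grip 48.7 F [-0.7 -0.6  4.8] pos [0.5293 0.0563 0.0243]
lift t 33.1 w 0.0182 grip 48.8 F [-0.4 -0.9 -1.3] pos [0.5285 0.0563 0.1492]
[0.4064365  0.21113217 0.046     ]
hover t 34.2 w 0.0177 grip 48.8 F [0.2 0.4 0. ] pos [0.4072 0.2105 0.13  ]
```

View pics/s4.png

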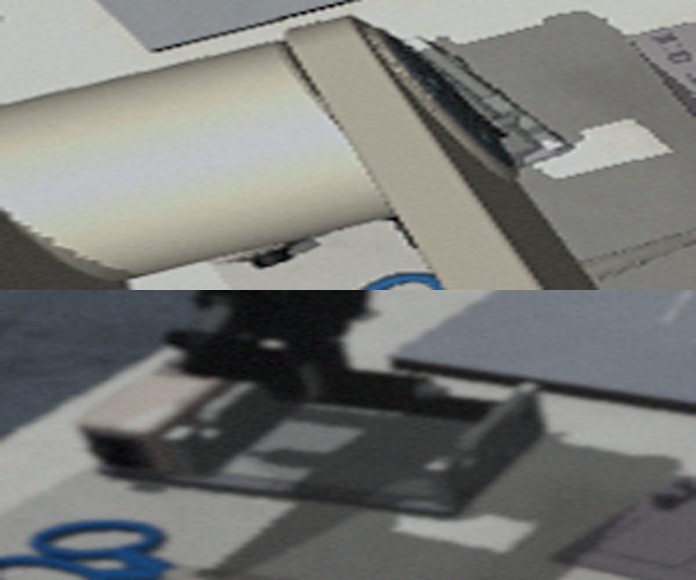

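```bash
python3 - <<'E'
from rb import *
import pickle
from geo import W
B=W([.417,.2445,.6207],[[-.028,-.021,.046]])[0]
bot.servo_line([*B[:2],.085],velocity=.1);bot.dwell(.3);o0=get_obs()["wrist_force"];z=.085
while z>.0545:
    z-=.002;bot.servo_line([*B[:2],z],velocity=.04);f=np.array(get_obs()["wrist_force"])-o0
    print(round(z,3),f.round(1),get_obs()["position"][2].round(4))
    if np.linalg.norm(f)>8:break
st();d={n:vision.read_camera(n) for n in("top","side")};pickle.dump(d,open("c2.pkl","wb"))
cv2.imwrite("pics/s5.png",cv2.resize(d["side"]["frame"][170:270,165:295,::-1],None,fx=6,fy=6,interpolation=2))
E
```

```text
0.083 [-0.3 -0.9 -0.1] 0.083
0.081 [ 0.8 -0.3  0. ] 0.0808
0.079 [-0.8  0.6  0.2] 0.0789
0.077 [-0.8 -0.5  0.1] 0.0769
0.075 [-0.7 -0.2  0.9] 0.0749
0.073 [-1.1  0.9  0.8] 0.0729
0.071 [-0.4 -0.1  0.6] 0.0709
0.069 [-1.4  0.8  1.5] 0.0689
0.067 [-0.   0.1  1.5] 0.0669
0.065 [-0.8  0.5  0.8] 0.0649
0.063 [-0.8  0.2 -0.2] 0.0629
0.061 [-0.3  0.1  0.7] 0.0609
0.059 [-0.7  0.1 -0.1] 0.0589
0.057 [-0.5  0.2  0.5] 0.0569
0.055 [-1.9  0.6  0.9] 0.0549
0.053 [-4.6 -1.9 19.7] 0.054
 t 39.2 w 0.0181 grip 50.9 F [-4.  -1.9 17.8] pos [0.4066 0.2112 0.054 ]
```

View pics/s5.png

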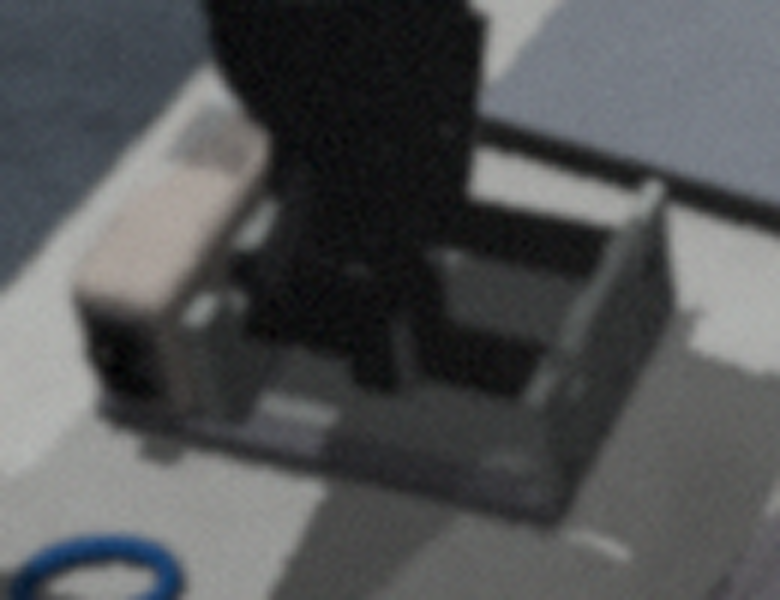

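Contact came at TCP z = 0.054, exactly the seated height, and the side crop shows the roller level between the cheeks at its slots (540,380). I'll release it and check.

```bash
python3 - <<'E'
from rb import *
p=get_obs()["position"]
bot.servo_line([p[0],p[1],.0545],velocity=.02);hand.move_gripper(.038);bot.dwell(.3);bot.servo_line([p[0],p[1],.16],velocity=.12);st()
bot.reach([.6,-.15,.3],Q);bot.dwell(.3)
t=vision.read_camera("top")["frame"][250:350,170:290,::-1];s=vision.read_camera("side")["frame"][175:265,170:290,::-1]
f=lambda a:cv2.resize(a,None,fx=3.3*2,fy=3.2,interpolation=2)
cv2.imwrite("pics/s6.png",np.hstack([cv2.resize(a,(400,330),interpolation=2) for a in(t,s)]))
E
```

```text
t 41.2 w 0.0381 grip 0.0 F [-0.8 -0.2  0.1] pos [0.4063 0.211  0.1595]
```

View pics/s6.png

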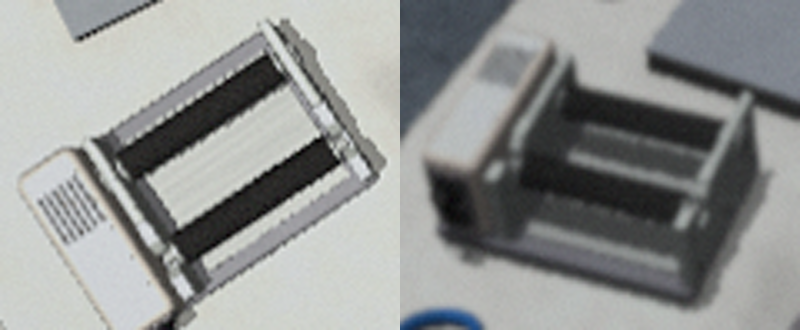

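The roller lies parallel to the drive roller in both slots (top crop axis from (185,245) to (335,150)). Now I'll return the containers.

```bash
python3 - <<'E'
from rb import *
hand.move_gripper(.05)
for n in("bottle","large","small"):
    p,z=O[n]; move(S[n],z-.002,p,z,n)
bot.reach([.45,.2,.3],Q);bot.dwell(.3);bot.reach([.6,-.2,.35],Q);bot.dwell(.5);st()
t=vision.read_camera("top")["frame"];s=vision.read_camera("side")["frame"];a=t[222:304,290:388,::-1];b=s[235:310,272:372,::-1]
cv2.imwrite("pics/s7.png",np.hstack([cv2.resize(cv2.convertScaleAbs(x,alpha=1.4),(400,335),interpolation=2) for x in(a,b)]))
cv2.imwrite("pics/t7.png",t[:,:,::-1])
# centroids before/after in the top view, and bystanders
o=cv2.imread("pics/top0.png")[:,:,::-1].astype(int);n=t.astype(int)
def cen(im,m,x,y,w,h):
    k=np.argwhere(m(im[y:y+h,x:x+w]));return (k.mean(0)[::-1]+[x,y]).round(2),len(k)
red=lambda i:(i[...,0]>i[...,1]+60);blk=lambda i:i.sum(2)<150;wh=lambda i:i.min(2)>185;yel=lambda i:(i[...,0]>i[...,2]+60)
for nm,m,r in(("small",red,(310,260,20,20)),("large",blk,(333,255,16,14)),("bottle",wh,(352,244,17,16)),("tape",yel,(370,280,55,55)),("pen",blk,(445,265,35,35))):
    print(nm,cen(o,m,*r),cen(n,m,*r))
E
```

```text
bottle gripped t 45.5 w 0.0260 grip 29.4 F [-1.5  0.1  5.8] pos [ 0.6231 -0.2148  0.0527]
bottle carried t 47.3 w 0.0260 grip 29.5 F [ 0.5  0.4 -0. ] pos [0.518  0.0049 0.1601]
bottle down t 48.6 w 0.0260 grip 29.5 F [ 0.2  0.5 -1. ] pos [0.5171 0.0056 0.0552]
bottle done t 49.7 w 0.0499 grip 0.0 F [ 0.2 -0.1 -0.4] pos [0.5165 0.0055 0.1593]
large gripped t 52.0 w 0.0230 grip 29.3 F [-1.6  1.1  6.7] pos [ 0.5983 -0.1772  0.0437]
large carried t 53.8 w 0.0229 grip 29.4 F [-0.7 -1.3 -0.5] pos [0.5026 0.0419 0.16  ]
large down t 55.2 w 0.0232 grip 29.4 F [-0.6  0.5 -0.1] pos [0.5019 0.0425 0.0461]
large done t 56.4 w 0.0499 grip 0.0 F [-0.1 -0.  -0.2] pos [0.5012 0.0423 0.1593]
small gripped t 58.6 w 0.0175 grip 29.3 F [-0.5 -0.1  4.7] pos [ 0.5735 -0.1395  0.0434]
small carried t 60.5 w 0.0175 grip 29.3 F [ 0.1 -0.2 -0.8] pos [0.4864 0.0798 0.1599]
small down t 61.8 w 0.0175 grip 29.3 F [-0.1 -0.   0.2] pos [0.4858 0.0803 0.0461]
small done t 63.1 w 0.0502 grip 0.0 F [-0.1  0.5 -0.8] pos [0.4852 0.0802 0.1593]
 t 66.2 w 0.0497 grip 0.0 F [-0.4  0.1 -0.3] pos [ 0.6    -0.1998  0.35  ]
small (array([319.08, 269.45]), 60) (array([319.17, 269.83]), 64)
large (array([340.05, 260.62]), 74) (array([340.17, 260.94]), 48)
bottle (array([360.79, 252.15]), 96) (array([360.88, 252.75]), 135)
tape (array([396.9 , 306.83]), 817) (array([396.15, 306.53]), 774)
pen (array([460.89, 281.22]), 151) (array([460.99, 281.34]), 160)
```

View pics/s7.png

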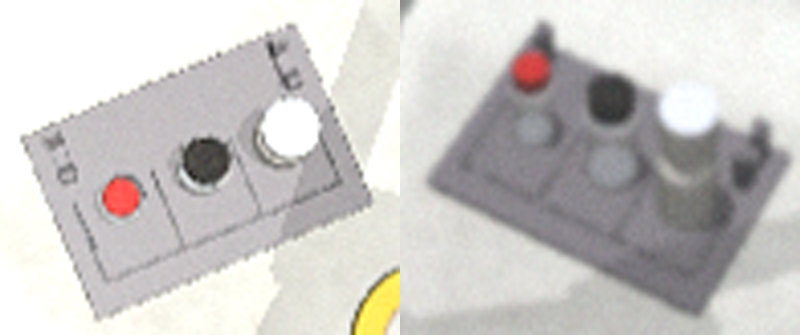

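All three are upright on their spots, less than 1 px from the start, and the tape roll and pen have not moved. I'll hand in now.

```bash
python3 -c "
from workcell import hand_in;print(hand_in())"
```

```text
the job is handed in; nothing more can be done
None
```

The spare roller is seated in both slots, the three containers are back upright on their spots (under 1 px, about 1 mm, off in the top view), and the job was handed in at about 66 s; no verdict was returned.

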